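# Tip over the socket case and ease its sprung lid open

### The arm

A 6-joint arm with a two-finger parallel gripper is mounted at the origin on the work surface. World frame = base frame: x ahead of the robot, y to its left, z up, the work surface at z = 0. Lengths are in m, angles in rad, forces in N, time in s.
With the tool pointing down it reaches from about 0.4 to 0.825 m from the base axis. Payload 7 kg.
Tool frame: the origin (TCP) lies on the centre line of the jaws, within the pads' length; the fingertips stand 22 mm ahead of it and the grasp point (between the pads) lies 3 mm ahead of it; z points along the fingers, y is the line along which they close (so a half turn about z gives the same grasp; the last joint's range is limited). The gripper opens to 88 mm and grips with 3 to 60 N. Pads are 19 mm wide; open, the fingers measure 130 mm over their backs; the gripper's body (78 mm by 193 mm) begins 47 mm behind the grasp point.
Start: joints at [1.607, 0.359, 0.012, 0, -1.224, -0.288], TCP at [0.168, 0.654, 0.249] pointing down, gripper open.
Joint ranges: [-3.07, 3.07], [-1.43, 2.12], [-1.02, 1.25], [-3.03, 1.67], [-3.05, -0], [-3.03, 3.03]. Speed limits (rad/s): [2.39, 2.39, 3.01, 3.14, 3.14, 3.14].

### API

Orientations are given as [roll, pitch, yaw] about the fixed x, y, z axes, in that order (R = Rz(yaw) Ry(pitch) Rx(roll)).
In Python, from station import monitor, viewer, order gives the robot as it stands. The module is installed in compiled form; this text tells all that it offers.
- The arm moves only by the tool servo_tool, never from a script. Its argument "targets" is a list of rows, each an object with "angular": the turn, a rotation vector about the tool's x, y, z in degrees, a list of three; "xyz": the shift along the tool's x, y, z in cm, a list of three; "claw": the finger opening in cm, from 0 to 8.76. A call has 1 to 20 rows; each row shifts and turns the commanded pose from where the row before left it, along the tool's axes as they then stand; what a row does not reach is not made up. A row lasts 1/10 s, in which the tool goes at most 50 mm and 8.59 degrees, less where a joint would pass 70% of its speed; a pose out of reach is approached as far as the arm can. A call is refused whole if a number of a shift passes 5 or a number of a turn 8.59, either way. A call with a gripper value outside its range is refused whole. The fingers move at their own pace and stop on an object; "force" is the grip in N (left out, the last holds). Time passes only in rows, so rows that do not move let the fingers close. It gives the time, the measured TCP pose, the force, the opening and the grip force at its end, in the units of the state.
- monitor.get_state(): the state, without advancing time (a new reading comes with each control period).
- viewer.grab_frame(name): name is "side" or "top"; returns a dict with "color" (480x640x3 uint8, blue, green, red), "fovy" (degrees; the focal length in pixels is half the picture's height over the tangent of half this angle, whatever the lens; pixels are square), "cx", "cy" (the principal point, pixels), "k1" (the pictures are not rectified: a ray, as slopes to the right and down, at radius r is drawn at 1 + k1 r^2 times it, then the intrinsics apply), "R" (3x3) and "t" (3): a world point X has camera coordinates R X + t. Camera axes: x right, y down, z forward; pixel columns grow to the right and rows downward; lengths in m; the calibration is good to about 2 mm. A picture is of the moment at which its call begins. There is no depth.
- order.job_done(): hands the job in; it is judged then, once.
The state is a dict: "t": time; "q": joint angles; "qd": joint speeds; "joint_efforts": joint torques, N m; "eef_pos": TCP position; "ee_rot": TCP orientation; "force": force on the tool from outside, world axes, zero at the start; "moment": the same for the moment, N m; "width": finger opening in m; "gripper_force": force on a finger pad.
Only numpy, scipy, OpenCV 4.12 (cv2) and the standard library are available. Lean on these libraries where they do the work, as an engineer would, in place of code of your own. Each camera call takes 0.05 s, during which the arm holds its last target. There are 200 camera calls.

### The job

Tip the standing socket-set case over where it stands, by pushing high on its lid side, so that it lies flat on its back with its lid up and still shut. Then press its steel catch and steady the sprung lid as it lets go (one finger on the catch, the other just above the lid), so that it does not fly up, and ease it all the way open. Do not shove the case along the bench or disturb the other parts.

Things in the scene. Friction and masses are not known exactly. Their poses are not given: they have to be found in the camera images.
- case: Dark grey plastic socket-set case, loose, about 0.9 kg, 110 mm wide (its x), 60 thick (y), 190 tall (z), standing on a short end; balance point half way up. Origin: centre of that end. Its +y side is the lid, -y the flat back of the 40 mm deep base, -x edge (robot's side) carries the catch, +x edge the hinge. On its back, y points up and it reaches 190 mm from its heel along the way it fell.
- case_middle (a point): Centre of the closed case's volume (95 mm up its z from the origin, in the middle of its width and thickness), axes as case.
- case_heel (a point): Middle of the edge on which the case turns when it tips onto its back: the -y edge of the end it stands on.
- catch_pad (a point): The place to press on the catch's steel pad: 40 mm long along the case's z, 5 to 31 mm out from its -x wall, half way along; this point is 19 mm out. Press along the case's -y: down once it lies on its back, the pad then 30 mm above the bench and 30 mm below the lid's top, so fingers spanning both must lean. Hooks 26 mm either side of the middle grip a lip on the lid. Axes as case at rest.
- catch (a joint): Rocker angle of the catch in rad: 0 at rest, 0.35 fully pressed (about 5.5 mm at catch_pad); it lets the lid go at 0.15 to 0.2 (3 mm) and springs back. At catch_pad that takes about 3.5 N, all the way 5 N. The rim must rise 6 mm (lid 0.05 rad) before the catch is let back, or the hooks take it again.
- lid (a joint): Lid angle in rad: 0 shut, 1.75 (100 degrees) fully open against its stop. A hinge spring throws it open as soon as the catch is released, pushing with about 0.2 to 0.5 N at the rim, and keeps it open; left alone it swings at 4 to 7 rad/s. It should be held back to a slow swing (well under 3 rad/s) until it is nearly upright.
- hinge_mid (a point): Middle of the lid's hinge line, which runs along the case's z on its +x edge, 40 mm from the back face. Axes as case. The lid's free rim is 110 mm from it; as the lid opens the rim rises on the case's +y side and goes over towards the case's +x.
- lid_top (a point): Centre of the lid's outer face, moving with the lid. Lid: 20 mm thick, a 6 mm flange of 110 x 190 mm, then a crown inset 12 mm all round. Shut, this point is 55 mm from the hinge line towards the catch and 20 mm above it (60 mm above the bench when the case lies on its back; the flange's upper face 46 mm). Axes as case when shut.
- wheel_a: Translucent green skateboard wheel lying flat, 53 mm across, 34 mm high; bystander, on the hinge side of where the case will lie. Origin: centre of its underside.
- wheel_b: Another such wheel; bystander, behind the place from which the case is pushed. Origin: centre of its underside.
- wheel_c: A third such wheel; bystander, to the left. Origin: centre of its underside.
- spacer: Yellow nylon bearing spacer tube standing on end, 20 mm across, 40 mm high; bystander, on the robot's side of the case. Origin: centre of its underside.
- truck: Chrome truck hanger lying on the bench, axle 205 mm long along its y, 34 mm high; bystander, to the right. Origin: on the bench below the middle of the axle.
- ratchet: Silver socket wrench 195 mm long along its x, up to 42 mm high; bystander, to the right. Origin: on the bench below its handle.
- tin: Round steel tin 65 mm across, 25 mm high; bystander, far to the left. Origin: centre of its underside.
There are look-alikes about, which are no part of the job. What is meant by the case is not green, and is the smaller of those in its own colour.

How it is judged:
By the outcome, as a careful person would: the job done as asked, in the order asked, and still so for the second after the job is handed in, with the robot touching nothing.
It also fails if it takes over 62 s, if anything falls off the work surface, if the arm or the gripper's body presses on something with over 40 N, if the wrist force passes 120 N, or if a joint passes its speed limit or range.

## Working session

There is one attempt and no reset: what is moved stays moved. The work goes in short steps, Python scripts to look and compute and a tool call to move; the robot and the scene stay as the last step left them, time stands still between calls to the robot, and variables do not carry over. Pictures are saved under pics/ and viewed, at most 12 in all, crops included, and the job is handed in when it is done.

Besides the shell and the picture viewer there is one more tool, called after ">>>" as name(argument=value, ...) on one line, values as JSON. servo_tool: Moves the arm, as the interface text tells. Its arguments: {"type":"object","properties":{"targets":{"type":"array"},"force":{"type":"number"}},"required":["targets"]}

```bash
mkdir -p pics; cat > h.py <<'E'
import numpy as np, cv2
from station import monitor, viewer, order
def save(name,fn):
    f=viewer.grab_frame(name); cv2.imwrite('pics/'+fn,f['color']); 
    np.savez('pics/'+fn+'.npz',**{k:np.array(v) for k,v in f.items()}); return f
def K(f):
    fl=240/np.tan(np.radians(float(f['fovy']))/2); return np.array([[fl,0,float(f['cx'])],[0,fl,float(f['cy'])],[0,0,1]])
def D(f): return np.array([float(f['k1']),0,0,0])
def proj(f,P):
    r,_=cv2.Rodrigues(np.array(f['R'])); return cv2.projectPoints(np.array(P,float).reshape(-1,1,3),r,np.array(f['t'],float),K(f),D(f))[0][:,0]
def ray(f,uv):
    p=cv2.undistortPoints(np.array(uv,float).reshape(-1,1,2),K(f),D(f))[:,0]
    R=np.array(f['R']);t=np.array(f['t']); d=np.c_[p,np.ones(len(p))]@R; return -R.T@t,d
def onz(f,uv,z):
    c,d=ray(f,uv); return c+d*((z-c[2])/d[:,2])[:,None]
E
python3 - <<'E'
from h import *
for n in('top','side'):
    f=save(n,n+'0.png'); print(n,f['fovy'],f['k1'],f['cx'],f['cy'],-np.array(f['R']).T@np.array(f['t']),np.array(f['R'])[2])
print(monitor.get_state())
E
```

```text
top 47.625386346006835 -0.16263828364330546 324.0354741107461 239.88851153443534 [0.29345    0.04147768 1.49471786] [ 0.19512572 -0.0054426  -0.98076314]
side 50.98930377280507 -0.06322753790741255 311.50475164192176 237.75755575935875 [0.66311861 0.77559859 0.86958318] [-0.05412361 -0.69820436 -0.71384964]
{'t': 0.1, 'q': array([ 1.60707477e+00,  3.59306910e-01,  1.11817350e-02, -3.37806518e-04,
       -1.22411190e+00, -2.88109994e-01]), 'qd': array([-0.00064949, -0.00125206,  0.00167793,  0.00146246, -0.00029903,
       -0.00049741]), 'joint_efforts': array([-1.83755961e-03, -5.84161019e+01,  2.93753028e+01,  7.01552957e+00,
        1.00952139e-02, -4.80726499e-05]), 'eef_pos': array([0.16810124, 0.65332028, 0.24773009]), 'ee_rot': array([ 3.14012105e+00, -1.04925102e-04, -2.51946488e-01]), 'force': array([-0.78067104, -0.6924505 , -0.17032686]), 'moment': array([-0.00123152, -0.0015475 , -0.03002453]), 'gripper_force': 0.0, 'width': 0.08756177671924445}
```

View pics/top0.png

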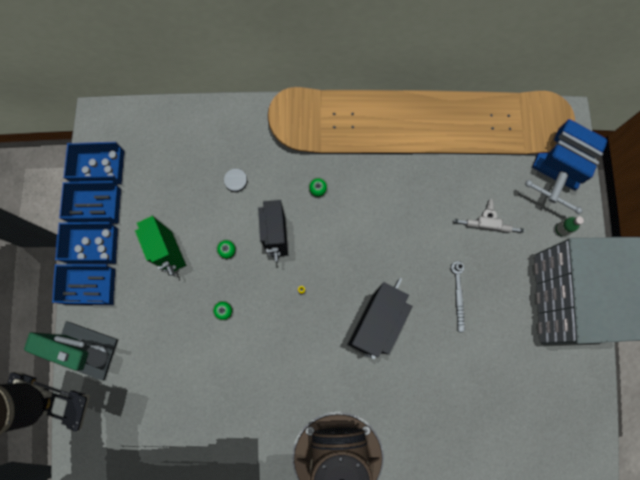

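View pics/side0.png

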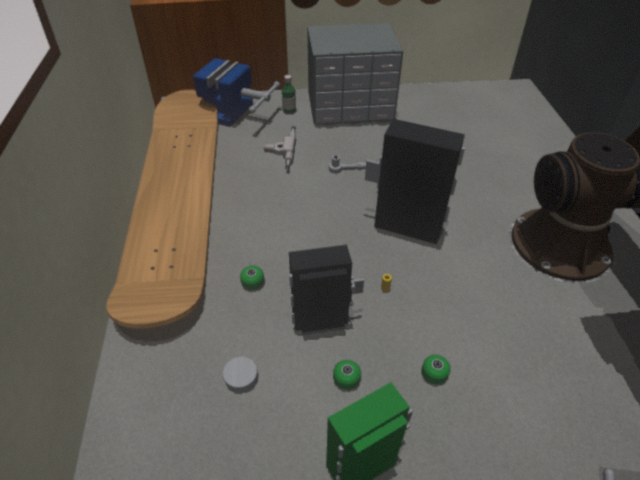

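The small dark case shows at top (273,230) and side (320,290), with its lid towards +y. I'll zoom in to get the corners.

```bash
python3 - <<'E'
import cv2,numpy as np
a=cv2.imread('pics/top0.png')[190:280,250:310]; b=cv2.imread('pics/side0.png')[235:340,270:380]
g=lambda i,w,h:cv2.convertScaleAbs(cv2.resize(i,(w,h),interpolation=cv2.INTER_CUBIC),alpha=2,beta=10)
A=g(a,360,540);B=g(b,440,420)
o=np.zeros((540,800,3),np.uint8);o[:,:360]=A;o[:420,360:]=B
for k in range(0,90,10): cv2.putText(o,str(190+k),(0,k*6+4),0,.35,(0,255,255)); cv2.line(o,(0,k*6),(8,k*6),(0,255,255))
for k in range(0,60,10): cv2.putText(o,str(250+k),(k*6,535),0,.35,(0,255,255))
cv2.imwrite('pics/c0.png',o)
E
```

```text
(no output)
```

View pics/c0.png

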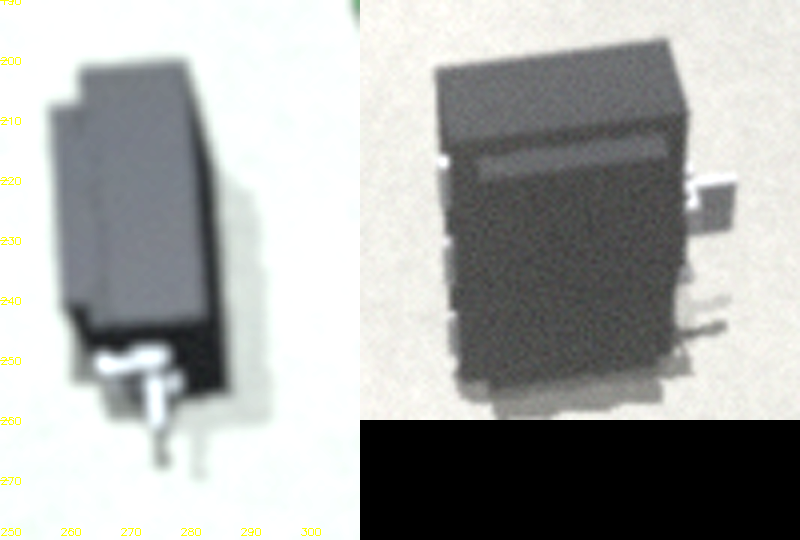

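```bash
cat > fit.py <<'E'
from h import *
from scipy.optimize import least_squares
T=dict(np.load('pics/top0.png.npz'));S=dict(np.load('pics/side0.png.npz'))
def W(p,L):
    c,s=np.cos(p[2]),np.sin(p[2]); L=np.array(L,float); return np.c_[p[0]+c*L[:,0]-s*L[:,1],p[1]+s*L[:,0]+c*L[:,1],L[:,2]]
LT=[[.055,-.03,.19],[-.055,-.03,.19],[.055,.016,.19],[-.055,.016,.19],[.043,.03,.178],[-.043,.03,.178]]
UT=[[281.3,200],[284.2,243.3],[263.3,201],[265,244.3],[258.3,207.5],[260.8,241]]
LS=[[.055,-.03,.19],[-.055,-.03,.19],[.055,.016,.19],[-.055,.016,.19]]
US=[[289,252],[346.75,245],[291,271],[351.75,262]]
r=lambda p:np.r_[(proj(T,W(p,LT))-UT).ravel(),(proj(S,W(p,LS))-US).ravel()]
s=least_squares(r,[.55,.2,0]);p=s.x
if __name__=='__main__':
    print(p,np.degrees(p[2]));print(s.fun.reshape(-1,2).round(1))
    for n,uv,z in[('wa',(317.5,187),.034),('wb',(226.5,249),.034),('wc',(222.5,310),.034),('sp',(301,289.5),.04),('tin',(235,180),.025)]:
        print(n,onz(T,[uv],z),onz(S,[{'wa':(252,277),'wb':(347,374),'wc':(436,369),'sp':(387,282),'tin':(240,373)}[n]],z*.7))
    print('bigcase',onz(T,[(345,345),(410,300),(380,283),(400,280)],.1))
E
python3 fit.py
```

```text
[0.5993021  0.16683607 0.07658273] 4.387867283192124
[[-0.4 -0.7]
 [-0.4 -0.8]
 [-0.9 -0.3]
 [ 0.  -0.3]
 [-0.6 -0.4]
 [-1.2 -0.4]
 [-0.3 -1. ]
 [ 0.3 -1.3]
 [ 1.1 -1.4]
 [ 0.7 -0.1]]
wa [[0.73496058 0.0509572  0.034     ]] [[0.73917662 0.05623972 0.0238    ]]
wb [[0.55957712 0.3009172  0.034     ]] [[0.56347658 0.30943054 0.0238    ]]
wc [[0.39275967 0.30741035 0.034     ]] [[0.39518028 0.31512908 0.0238    ]]
sp [[0.44740109 0.09582566 0.04      ]] [[0.44859884 0.10085062 0.028     ]]
tin [[0.75981049 0.28481978 0.025     ]] [[0.7635216  0.28598545 0.0175    ]]
bigcase [[ 0.29914946 -0.01813936  0.1       ]
 [ 0.41223744 -0.18697987  0.1       ]
 [ 0.45688046 -0.11027331  0.1       ]
 [ 0.46431569 -0.1624661   0.1       ]]
```

>>> servo_tool(targets=[{"angular":[0,0,7.9],"xyz":[0,0,-0.6],"claw":0},{"angular":[0,0,7.9],"xyz":[0,0,-0.6],"claw":0},{"angular":[0,0,7.9],"xyz":[0,0,-0.6],"claw":0},{"angular":[0,0,7.9],"xyz":[0,0,-0.6],"claw":0},{"angular":[0,0,7.9],"xyz":[0,0,-0.6],"claw":0},{"angular":[0,0,7.9],"xyz":[0,0,-0.6],"claw":0},{"angular":[0,0,7.9],"xyz":[0,0,-0.6],"claw":0},{"angular":[0,0,7.9],"xyz":[0,0,-0.6],"claw":0},{"angular":[0,0,7.9],"xyz":[0,0,-0.6],"claw":0},{"angular":[0,0,0],"xyz":[0,0,0],"claw":0}])

```text
t: 1.1
eef_pos: [0.1682, 0.6539, 0.303]
ee_rot: [-3.141, 0.001, -1.495]
force: [-0.5, 0.5, 0.1]
width: 0.0133
gripper_force: 0.0
```

>>> servo_tool(targets=[{"angular":[0,0,0],"xyz":[3.5,-1.75,0],"claw":0},{"angular":[0,0,0],"xyz":[3.5,-1.75,0],"claw":0},{"angular":[0,0,0],"xyz":[3.5,-1.75,0],"claw":0},{"angular":[0,0,0],"xyz":[3.5,-1.75,0],"claw":0},{"angular":[0,0,0],"xyz":[3.5,-1.75,0],"claw":0},{"angular":[0,0,0],"xyz":[3.5,-1.75,0],"claw":0},{"angular":[0,0,0],"xyz":[3.5,-1.75,0],"claw":0},{"angular":[0,0,0],"xyz":[3.5,-1.75,0],"claw":0},{"angular":[0,0,0],"xyz":[0,0,0],"claw":0},{"angular":[0,0,0],"xyz":[0,0,0],"claw":0}])

```text
t: 2.1
eef_pos: [0.3299, 0.3848, 0.3025]
ee_rot: [3.142, 0.0, -1.491]
force: [-0.4, 0.7, 0.9]
width: 0.0002
gripper_force: 0.0
```

>>> servo_tool(targets=[{"angular":[0,0,0],"xyz":[1.95,-3.15,0],"claw":0},{"angular":[0,0,0],"xyz":[1.95,-3.15,0],"claw":0},{"angular":[0,0,0],"xyz":[1.95,-3.15,0],"claw":0},{"angular":[0,0,0],"xyz":[1.95,-3.15,0],"claw":0},{"angular":[0,0,0],"xyz":[1.95,-3.15,0],"claw":0},{"angular":[0,0,0],"xyz":[1.95,-3.15,0],"claw":0},{"angular":[0,0,0],"xyz":[1.95,-3.15,0],"claw":0},{"angular":[0,0,0],"xyz":[1.95,-3.15,0],"claw":0},{"angular":[0,0,0],"xyz":[0,0,3.2],"claw":0},{"angular":[0,0,0],"xyz":[0,0,3.2],"claw":0},{"angular":[0,0,0],"xyz":[0,0,3.2],"claw":0},{"angular":[0,0,0],"xyz":[0,0,3.2],"claw":0},{"angular":[0,0,0],"xyz":[0,0,0],"claw":0},{"angular":[0,0,0],"xyz":[0,0,0],"claw":0}])

```text
t: 3.5
eef_pos: [0.5931, 0.2504, 0.1745]
ee_rot: [3.141, -0.001, -1.49]
force: [0.5, 0.0, 1.0]
width: -0.0
gripper_force: 0.0
```

```bash
python3 - <<'E'
from h import *
a=save('top','t1.png')['color'][150:310,210:370]; b=save('side','s1.png')['color'][160:400,240:400]
cv2.imwrite('pics/c1.png',np.hstack([cv2.resize(a,(400,400)),cv2.resize(b,(360,540))[:400]]))
E
```

```text
(no output)
```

View pics/c1.png

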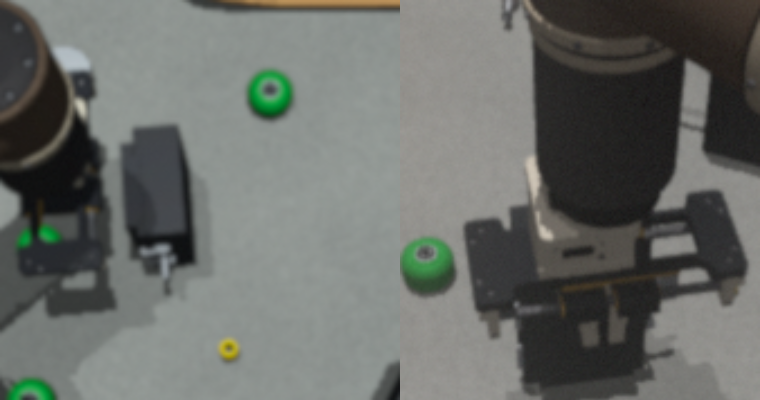

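The closed fingers are level with the lid's upper part and centred on it, with the wheel well below. Now I'll push.

>>> servo_tool(targets=[{"angular":[0,0,0],"xyz":[0.8,0,0],"claw":0},{"angular":[0,0,0],"xyz":[0.8,0,0],"claw":0},{"angular":[0,0,0],"xyz":[0.8,0,0],"claw":0},{"angular":[0,0,0],"xyz":[0.8,0,0],"claw":0},{"angular":[0,0,0],"xyz":[0.3,0,0],"claw":0},{"angular":[0,0,0],"xyz":[0.3,0,0],"claw":0},{"angular":[0,0,0],"xyz":[0.3,0,0],"claw":0},{"angular":[0,0,0],"xyz":[0.3,0,0],"claw":0},{"angular":[0,0,0],"xyz":[0.3,0,0],"claw":0},{"angular":[0,0,0],"xyz":[0.3,0,0],"claw":0}])

```text
t: 4.6
eef_pos: [0.597, 0.1999, 0.1747]
ee_rot: [-3.141, 0.0, -1.492]
force: [-0.2, 1.4, 1.3]
width: 0.0002
gripper_force: 0.6
```

>>> servo_tool(targets=[{"angular":[0,0,0],"xyz":[0.5,0,0],"claw":0},{"angular":[0,0,0],"xyz":[0.5,0,0],"claw":0},{"angular":[0,0,0],"xyz":[0.5,0,0],"claw":0},{"angular":[0,0,0],"xyz":[0.5,0,0],"claw":0},{"angular":[0,0,0],"xyz":[0.5,0,0],"claw":0}])

```text
t: 5.1
eef_pos: [0.5987, 0.1741, 0.1744]
ee_rot: [3.141, -0.0, -1.493]
force: [-0.8, -0.3, 0.2]
width: 0.0004
gripper_force: 0.0
```

>>> servo_tool(targets=[{"angular":[0,0,0],"xyz":[0.5,0,0],"claw":0},{"angular":[0,0,0],"xyz":[0.5,0,0],"claw":0},{"angular":[0,0,0],"xyz":[0.5,0,0],"claw":0},{"angular":[0,0,0],"xyz":[0.5,0,0],"claw":0},{"angular":[0,0,0],"xyz":[0.5,0,0],"claw":0},{"angular":[0,0,0],"xyz":[0.5,0,0],"claw":0},{"angular":[0,0,0],"xyz":[0.3,0,0],"claw":0},{"angular":[0,0,0],"xyz":[0,0,0],"claw":0},{"angular":[0,0,0],"xyz":[0,0,0],"claw":0},{"angular":[0,0,0],"xyz":[0,0,0],"claw":0},{"angular":[0,0,0],"xyz":[0,0,0],"claw":0},{"angular":[0,0,0],"xyz":[0,0,0],"claw":0}])

```text
t: 6.3
eef_pos: [0.6014, 0.142, 0.1745]
ee_rot: [3.142, -0.0, -1.492]
force: [0.6, -0.5, -0.2]
width: 0.0005
gripper_force: 0.0
```

```bash
python3 - <<'E'
from h import *
a=save('top','t2.png')['color'][150:310,210:370]; b=save('side','s2.png')['color'][160:360,220:400]
g=lambda i:cv2.convertScaleAbs(i,alpha=1.6,beta=10)
cv2.imwrite('pics/c2.png',g(np.hstack([cv2.resize(a,(400,400)),cv2.resize(b,(360,400))])))
E
```

```text
(no output)
```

View pics/c2.png

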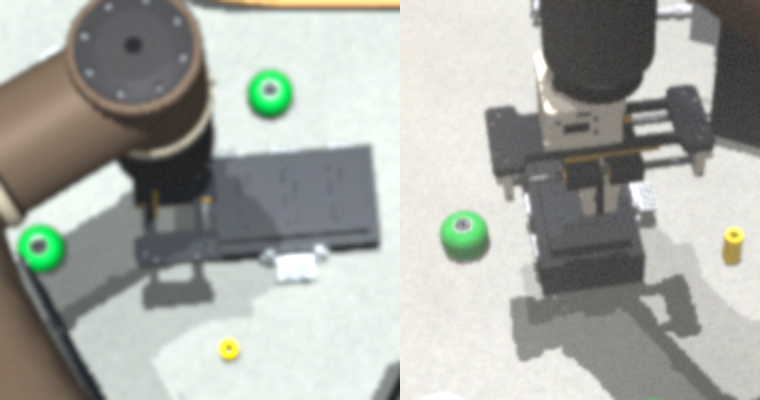

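The case lies flat on its back with the lid shut and the catch on the robot's side. I'll back off, lean the tool 30°, then look closely.

>>> servo_tool(targets=[{"angular":[0,0,0],"xyz":[0,0,-4],"claw":0},{"angular":[0,0,0],"xyz":[-2,3,-3],"claw":3},{"angular":[0,0,0],"xyz":[-2,3,0],"claw":6},{"angular":[0,0,0],"xyz":[-2,3,0],"claw":6},{"angular":[0,0,0],"xyz":[-2,3,0],"claw":6},{"angular":[5,0,0],"xyz":[0,0,0],"claw":6},{"angular":[5,0,0],"xyz":[0,0,0],"claw":6},{"angular":[5,0,0],"xyz":[0,0,0],"claw":6},{"angular":[5,0,0],"xyz":[0,0,0],"claw":6},{"angular":[5,0,0],"xyz":[0,0,0],"claw":6},{"angular":[5,0,0],"xyz":[0,0,0],"claw":6},{"angular":[0,0,0],"xyz":[0,0,0],"claw":6},{"angular":[0,0,0],"xyz":[0,0,0],"claw":6}])

```text
t: 7.7
eef_pos: [0.4758, 0.2112, 0.2448]
ee_rot: [-2.622, -0.001, -1.494]
force: [0.4, -0.4, -0.3]
width: 0.0606
gripper_force: 0.0
```

```bash
python3 - <<'E'
from h import *
a=save('top','t3.png')['color'][195:265,285:375]; b=save('side','s3.png')['color'][180:330,270:400]
g=lambda i:cv2.convertScaleAbs(i,alpha=1.8,beta=10)
A=cv2.resize(a,(450,350),interpolation=cv2.INTER_CUBIC);B=cv2.resize(b,(350,404))
o=np.zeros((404,800,3),np.uint8);o[:350,:450]=A;o[:,450:]=B
cv2.imwrite('pics/c3.png',g(o));s=monitor.get_state();print(s['q'],s['ee_rot'],s['eef_pos'])
E
```

```text
[ 0.96433913 -0.14281959 -0.94945958  0.79990493 -0.56602905 -1.5334243 ] [-2.62179489e+00  1.18848716e-03 -1.49437220e+00] [0.47674971 0.21252688 0.24574935]
```

View pics/c3.png

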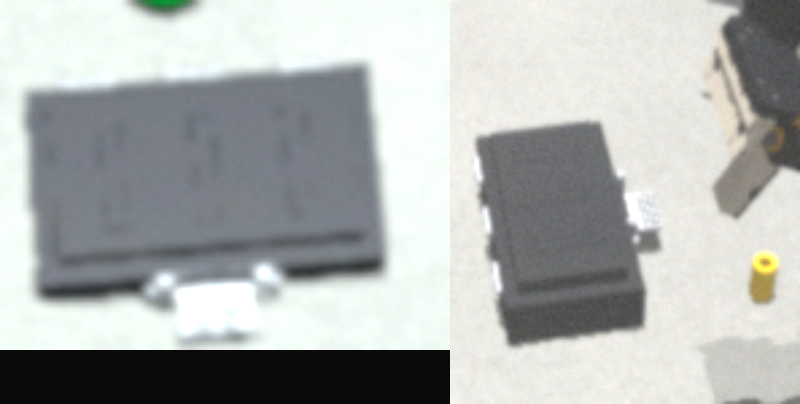

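```bash
cat > fit2.py <<'E'
from h import *
from scipy.optimize import least_squares
def W(p,L):
    c,s=np.cos(p[2]),np.sin(p[2]); L=np.array(L,float); return np.c_[p[0]+c*L[:,0]+s*L[:,1],p[1]+s*L[:,0]-c*L[:,1],L[:,2]]
def TIP(st,w=.06,t=.02):
    from scipy.spatial.transform import Rotation as R
    M=R.from_euler('xyz',st['ee_rot']).as_matrix(); e=np.array(st['eef_pos'])
    return M,e+M@[0,w/2+t,.022],e+M@[0,-w/2,.022]
def loc(p,X):
    d=X[:2]-p[:2];c,s=np.cos(p[2]),np.sin(p[2]);return np.array([d@[c,s],d@[s,-c],X[2]])
if __name__=='__main__':
    T=dict(np.load('pics/t3.png.npz'));S=dict(np.load('pics/s3.png.npz'))
    LT=[[.055,0,.046],[.055,.19,.046],[-.055,.19,.046],[-.055,0,.046],[-.043,.012,.06],[-.043,.178,.06],[-.073,.095,.03]]
    UT=np.array([[27,92],[367,66],[382,258],[40,286],[62,262],[365,236],[217,311]])/5+[285,195]
    LS=[[-.043,.012,.06],[-.055,0,0],[.055,0,0],[-.055,0,.046]]
    k=150/404; US=(np.array([[626,270],[641,328],[510,343],[643,290]])-[450,0])*[130/350,k]+[270,180]
    r=lambda p:np.r_[(proj(T,W(p,LT))-UT).ravel(),.7*(proj(S,W(p,LS))-US).ravel()]
    s=least_squares(r,[.6,.137,.08],loss='soft_l1');p=s.x;np.save('p.npy',p)
    print(p,np.degrees(p[2]));print(r(p).reshape(-1,2).round(1))
    st=monitor.get_state();M,A,B=TIP(st)
    tgt=W(p,[[-.081,.095,.055]])[0]; print('A',A,'tgt',tgt,'tool delta cm',(M.T@(tgt-A))*100, 'B loc',loc(p,B),'axes',M.round(3))
E
python3 fit2.py
```

```text
[0.60277437 0.12317966 0.07191727] 4.120555980400129
[[-0.6 -0.5]
 [ 0.3 -0.4]
 [ 0.9  0.4]
 [-0.6  0. ]
 [-1.1 -0.8]
 [-0.1 -0.2]
 [-0.6 -0.1]
 [ 0.6 -1. ]
 [ 0.7 -1.1]
 [-0.6 -0.3]
 [ 0.7 -0.7]]
A [0.44437202 0.21009998 0.20181991] tgt [0.52881    0.02260495 0.055     ] tool delta cm [19.35689225  1.21648818 16.19362007] B loc [-0.08231413 -0.09834338  0.24155626] axes [[ 0.076 -0.865  0.495]
 [-0.997 -0.066  0.039]
 [-0.001 -0.497 -0.868]]
```

```bash
python3 - <<'E'
from h import *
T=dict(np.load('pics/t3.png.npz'));S=dict(np.load('pics/s3.png.npz'))
print(onz(S,[(377,229),(439,241)],0).round(3))
for z in(.24,.27,.3): print(z,onz(S,[(382,138),(455,152),(390,122),(461,132)],z).round(3)[:,:2].tolist(),onz(T,[(382,283),(411,293),(387,357),(345,346)],z)[:,:2].round(3).tolist())
E
```

```text
[[ 0.434 -0.09   0.   ]
 [ 0.292 -0.035  0.   ]]
0.24 [[0.436, -0.13], [0.292, -0.065], [0.406, -0.191], [0.257, -0.137]] [[0.44, -0.1], [0.417, -0.167], [0.27, -0.108], [0.296, -0.012]]
0.27 [[0.447, -0.086], [0.309, -0.025], [0.419, -0.145], [0.276, -0.094]] [[0.437, -0.096], [0.414, -0.162], [0.271, -0.104], [0.296, -0.011]]
0.3 [[0.458, -0.043], [0.327, 0.015], [0.431, -0.099], [0.295, -0.05]] [[0.433, -0.093], [0.411, -0.157], [0.272, -0.101], [0.296, -0.01]]
```

>>> servo_tool(targets=[{"angular":[0,0,0],"xyz":[3.4,0.2,0],"claw":6},{"angular":[0,0,0],"xyz":[3.4,0.2,0],"claw":6},{"angular":[0,0,0],"xyz":[3.4,0.2,0],"claw":6},{"angular":[0,0,0],"xyz":[3.2,0.2,2],"claw":6},{"angular":[0,0,0],"xyz":[3,0.2,2],"claw":6},{"angular":[0,0,0],"xyz":[3,0.2,2],"claw":6},{"angular":[0,0,0],"xyz":[0,0,2],"claw":6},{"angular":[0,0,0],"xyz":[0,0,0],"claw":6},{"angular":[0,0,0],"xyz":[0,0,0],"claw":6}])

```text
t: 8.7
eef_pos: [0.5298, 0.018, 0.1867]
ee_rot: [-2.651, 0.008, -1.491]
force: [0.6, 0.4, 0.0]
width: 0.0598
gripper_force: 0.0
```

```bash
cat > st.py <<'E'
from fit2 import *
import sys
p=np.load('p.npy');st=monitor.get_state();M,A,B=TIP(st,st['width']);print('t',st['t'],'A',loc(p,A).round(4),'B',loc(p,B).round(4),'F',st['force'].round(2),'q',st['q'].round(2),'Ax',M.T[1].round(3))
if len(sys.argv)>3: print('d',(M.T@(W(p,[[float(v) for v in sys.argv[1:4]]])[0]-A)*100).round(2))
E
python3 st.py -.081 .095 .036
```

```text
t 8.7 A [-0.114   0.0996  0.1437] B [-0.0436  0.0993  0.1814] F [0.6  0.36 0.04] q [ 0.41 -0.07 -1.01  0.74 -0.21 -1.02] Ax [-0.879 -0.067 -0.471]
d [-0.35  2.17 11.06]
```

>>> servo_tool(targets=[{"angular":[0,0,0],"xyz":[-0.1,0.4,2],"claw":6.5},{"angular":[0,0,0],"xyz":[-0.1,0.4,2],"claw":6.5},{"angular":[0,0,0],"xyz":[-0.1,0.4,2],"claw":6.5},{"angular":[0,0,0],"xyz":[0,0.4,2],"claw":6.5},{"angular":[0,0,0],"xyz":[0,0,0],"claw":6.5},{"angular":[0,0,0],"xyz":[0,0,0],"claw":6.5}])

```text
t: 9.3
eef_pos: [0.5616, 0.0178, 0.1373]
ee_rot: [-2.698, 0.028, -1.479]
force: [-0.2, 0.2, 0.4]
width: 0.0651
gripper_force: 0.0
```

```bash
python3 st.py -.081 .095 .036
```

```text
t 9.3 A [-0.0866  0.1017  0.0949] B [-0.0098  0.1012  0.1314] F [-0.19  0.18  0.35] q [ 0.28  0.07 -1.02  0.91 -0.07 -1.09] Ax [-0.901 -0.071 -0.429]
d [-0.5   2.01  5.58]
```

```bash
cat > kin.py <<'E'
from fit2 import *
from scipy.spatial.transform import Rotation as R
lo=np.array([-3.07,-1.43,-1.02,-3.03,-3.05,-3.03]);hi=np.array([3.07,2.12,1.25,1.67,0,3.03])
def rx(a):return R.from_rotvec([a,0,0])
def ry(a):return R.from_rotvec([0,a,0])
def rz(a):return R.from_rotvec([0,0,a])
# forearm along x at q2=q3=0; positive pitch (ry) = downward; q3 lifts
def fk(q,k,s4=1,s6=1):
    a1,h1,L2,a3,L3,L6=k
    R1=rz(q[0]);R2=R1*ry(q[1]);R3=R2*ry(-q[2]);R4=R3*rx(s4*q[3]);R5=R4*ry(-q[4])
    p=R1.apply([a1,0,h1])+R2.apply([0,0,L2])+R3.apply([L3,0,a3])+R5.apply([L6,0,0])
    R6=R5*rx(s6*q[5])
    return p,R6
Q=[[1.60707,.35931,.01118,-.00034,-1.22411,-.28811],[.96434,-.14282,-.94946,.7999,-.56603,-1.53342],[.41,-.07,-1.01,.74,-.21,-1.02],[.28,.07,-1.02,.91,-.07,-1.09]]
P=[[.1681,.6533,.2477],[.47675,.21253,.24575],[.5298,.018,.1867],[.5616,.0178,.1373]]
E=[[3.1401,0,-.252],[-2.62179,.0012,-1.49437],[-2.651,.008,-1.491],[-2.698,.028,-1.479]]
wt=[1,1,.15,.15]
def fitk(s4,s6):
    def r(x):
        C=R.from_rotvec(x[6:9]);o=[]
        for q,p,e,w in zip(Q,P,E,wt):
            a,b=fk(q,x[:6],s4,s6); o+=list(w*(a-p))+list(w*.3*(R.from_euler('xyz',e).inv()*(b*C)).as_rotvec())
        return np.r_[o,1e-3*(x[:6]-[.0,.3,.35,.0,.35,.2])]
    best=None
    for i in range(12):
        s=least_squares(r,np.r_[[.0,.3,.35,.0,.35,.2],R.random(random_state=i).as_rotvec()])
        if best is None or s.cost<best.cost:best=s
    return best
if __name__=='__main__':
    res={(a,b):fitk(a,b) for a in(1,-1) for b in(1,-1)}
    for k,v in res.items(): print(k,v.cost)
    k=min(res,key=lambda z:res[z].cost);x=res[k].x;print(x.round(3));print(res[k].fun[:24].reshape(-1,6).round(4))
    p=np.load('p.npy');C=R.from_rotvec(x[6:9])
    for yaw in(0,20,35,45):
      for phi in(22,26,30):
        for h in (.06,.025):
          w=.075
          c=R.from_euler('z',p[2])*R.from_euler('z',-yaw,degrees=True)
          y=c.apply([-1,0,0]);xx=c.apply([0,-1,0]);z=np.cross(xx,y);M=R.from_matrix(np.c_[xx,y,z])*R.from_euler('x',phi,degrees=True)
          A=W(p,[[-.079,.095,h]])[0];tcp=A-M.apply([0,w/2+.02,.022])
          b=None
          for q0 in([.28,.07,-1,.9,-.2,-1.1],[.1,.2,-.6,.1,-.5,-1],[.1,.2,-.6,-1,-.5,0]):
            g=lambda q:np.r_[fk(q,x[:6],*k)[0]-tcp,.3*(M.inv()*fk(q,x[:6],*k)[1]*C).as_rotvec()]
            s=least_squares(g,q0,bounds=(lo,hi))
            if b is None or s.cost<b.cost:b=s
          print(yaw,phi,h,'err',np.abs(b.fun).max().round(4),b.x.round(2))
E
python3 kin.py
```

```text
(1, 1) 0.05772213862146324
(1, -1) 0.07847674305956483
(-1, 1) 0.15842431807667237
(-1, -1) 0.01867967868801536
[ 0.096  0.628  0.587 -0.092  0.4    0.706 -1.209  1.209 -1.209]
[[-1.918e-01 -7.000e-03  8.000e-04  0.000e+00  0.000e+00  0.000e+00]
 [ 3.000e-04 -1.200e-03 -2.300e-03 -0.000e+00  0.000e+00  0.000e+00]
 [ 3.000e-04  1.570e-02  4.100e-03  1.000e-04 -3.000e-04 -2.000e-04]
 [-4.800e-03  1.410e-02  6.000e-03 -2.000e-04  0.000e+00 -0.000e+00]]
0 22 0.06 err 0.0021 [ 0.01  0.4  -0.97 -2.97 -0.18  3.03]
0 22 0.025 err 0.0251 [ 0.05  0.43 -0.84 -1.05 -0.    1.07]
0 26 0.06 err 0.0287 [ 0.05  0.31 -0.9  -1.15 -0.    1.18]
0 26 0.025 err 0.0418 [ 0.05  0.4  -0.85  0.63 -0.   -0.61]
0 30 0.06 err 0.0447 [ 0.05  0.28 -0.92 -1.29 -0.    1.31]
0 30 0.025 err 0.0584 [ 0.05  0.37 -0.87  0.69 -0.   -0.66]
20 22 0.06 err 0.0049 [ 0.25  0.38 -0.89  1.67 -0.19 -2.17]
20 22 0.025 err 0.0154 [ 0.26  0.47 -0.85  1.67 -0.19 -2.18]
20 26 0.06 err 0.0166 [ 0.34  0.38 -0.91  1.67 -0.26 -2.26]
20 26 0.025 err 0.0267 [ 0.34  0.47 -0.86  1.67 -0.26 -2.27]
20 30 0.06 err 0.0265 [ 0.44  0.38 -0.93  1.67 -0.33 -2.36]
20 30 0.025 err 0.0355 [ 0.45  0.48 -0.88  1.67 -0.34 -2.39]
35 22 0.06 err 0.0 [ 0.38  0.41 -0.84  1.34 -0.31 -2.21]
35 22 0.025 err 0.003 [ 0.38  0.52 -0.85  1.67 -0.3  -2.56]
35 26 0.06 err 0.002 [ 0.49  0.46 -0.91  1.67 -0.39 -2.66]
35 26 0.025 err 0.0114 [ 0.49  0.55 -0.86  1.67 -0.38 -2.68]
35 30 0.06 err 0.0097 [ 0.61  0.51 -0.92  1.67 -0.47 -2.8 ]
35 30 0.025 err 0.0197 [ 0.61  0.61 -0.87  1.67 -0.47 -2.82]
45 22 0.06 err 0.0 [ 0.43  0.43 -0.77  1.05 -0.4  -2.12]
45 22 0.025 err 0.0 [ 0.43  0.54 -0.8   1.38 -0.35 -2.48]
45 26 0.06 err 0.0 [ 0.54  0.47 -0.82  1.31 -0.45 -2.51]
45 26 0.025 err 0.0 [ 0.54  0.6  -0.85  1.64 -0.43 -2.86]
45 30 0.06 err 0.0 [ 0.66  0.55 -0.87  1.5  -0.51 -2.84]
45 30 0.025 err 0.0036 [ 0.66  0.66 -0.87  1.67 -0.51 -3.03]
```

```bash
sed -i 's/a1,h1,L2,a3,L3,L6=k/a1,h1,L2,a3,L3,L6,b1,b4=k/; s/apply(\[a1,0,h1\])/apply([a1,b1,h1])/; s/R5.apply(\[L6,0,0\])/R5.apply([L6,b4,0])/; s/x\[6:9\]/x[8:11]/g; s/x\[:6\]/x[:8]/g; s/\[.0,.3,.35,.0,.35,.2\]/[.0,.3,.4,.0,.4,.3,0,0]/g; s/for a in(1,-1) for b in(1,-1)/for a in(-1,) for b in(-1,)/' kin.py; python3 kin.py
```

```text
(-1, -1) 4.866781162530254e-07
[ 0.006  0.19   0.602  0.003  0.456  0.353 -0.004 -0.188 -1.209  1.209
 -1.209]
[[ 0.      0.      0.      0.      0.      0.    ]
 [-0.     -0.     -0.     -0.      0.      0.    ]
 [ 0.0005  0.0006  0.0002  0.0001 -0.0003 -0.0002]
 [-0.0002 -0.0002 -0.     -0.0002  0.     -0.    ]]
0 22 0.06 err 0.002 [ 0.19  0.16 -1.02  1.21 -0.05 -1.32]
0 22 0.025 err 0.0143 [ 0.28  0.22 -0.98  0.91 -0.06 -1.11]
0 26 0.06 err 0.0168 [ 0.21  0.14 -1.02  1.14 -0.04 -1.27]
0 26 0.025 err 0.0244 [ 0.34  0.21 -0.93  0.6  -0.06 -0.85]
0 30 0.06 err 0.0305 [ 0.24  0.11 -1.02  1.01 -0.03 -1.16]
0 30 0.025 err 0.0408 [ 0.37  0.22 -0.85  0.08 -0.01 -0.34]
20 22 0.06 err 0.0012 [ 0.22  0.17 -1.02  1.32 -0.18 -1.78]
20 22 0.025 err 0.0093 [ 0.07  0.23 -1.02  1.67 -0.13 -2.  ]
20 26 0.06 err 0.0147 [ 0.22  0.15 -1.02  1.36 -0.21 -1.82]
20 26 0.025 err 0.0222 [ 0.1   0.22 -1.02  1.67 -0.16 -2.02]
20 30 0.06 err 0.0266 [ 0.21  0.15 -1.02  1.45 -0.23 -1.9 ]
20 30 0.025 err 0.0346 [ 0.12  0.21 -1.02  1.67 -0.2  -2.05]
35 22 0.06 err 0.0 [ 0.34  0.18 -0.98  1.11 -0.33 -1.93]
35 22 0.025 err 0.0042 [ 0.22  0.24 -1.02  1.41 -0.26 -2.13]
35 26 0.06 err 0.0057 [ 0.29  0.17 -1.02  1.32 -0.34 -2.09]
35 26 0.025 err 0.0129 [ 0.23  0.24 -1.02  1.47 -0.31 -2.2 ]
35 30 0.06 err 0.0147 [ 0.31  0.17 -1.02  1.37 -0.39 -2.16]
35 30 0.025 err 0.0201 [ 0.24  0.24 -1.02  1.54 -0.36 -2.28]
45 22 0.06 err 0.0 [ 0.41  0.2  -0.94  0.96 -0.42 -2.01]
45 22 0.025 err 0.0 [ 0.28  0.25 -1.01  1.3  -0.33 -2.25]
45 26 0.06 err 0.0 [ 0.35  0.19 -1.01  1.25 -0.42 -2.24]
45 26 0.025 err 0.0063 [ 0.3   0.25 -1.02  1.37 -0.38 -2.33]
45 30 0.06 err 0.0064 [ 0.37  0.19 -1.02  1.3  -0.47 -2.31]
45 30 0.025 err 0.0134 [ 0.33  0.25 -1.02  1.41 -0.45 -2.4 ]
```

```bash
cat > srch.py <<'E'
from kin import *
np.random.seed(0)
x=fitk(-1,-1).x;np.save('x.npy',x);C=R.from_rotvec(x[8:11]);p=np.load('p.npy')
def pose(yaw,phi,flip):
    c=R.from_euler('z',p[2])*R.from_euler('z',-yaw,degrees=True); f=-1 if flip else 1
    y=c.apply([-f,0,0]);xx=c.apply([0,-f,0]);M=R.from_matrix(np.c_[xx,y,np.cross(xx,y)])*R.from_euler('x',f*phi,degrees=True); return M,f
def ik(tcp,M,seeds):
    b=None;m=.03
    for q0 in seeds:
        g=lambda q:np.r_[fk(q,x[:8],-1,-1)[0]-tcp,.3*(M.inv()*fk(q,x[:8],-1,-1)[1]*C).as_rotvec()]
        s=least_squares(g,np.clip(q0,lo+.06,hi-.06),bounds=(lo+m,hi-m),max_nfev=60)
        if b is None or s.cost<b.cost:b=s
        if b.cost<1e-8:break
    return b
if __name__=='__main__':
    seeds=[[.28,.07,-.9,.9,-.2,-1.1],[.0,.2,-.6,-1,-.5,1.5],[.1,.2,-.6,-2.5,-.5,2],[-.3,.2,-.6,-1,-.5,2.8],[.4,.2,-.8,1.2,-.5,-2.2]]
    for flip in(0,1):
      for yaw in(-60,-40,-20,0,20,40,60):
        for phi,w in((22,.0876),(27,.07)):
          M,f=pose(yaw,phi,flip);A=W(p,[[-.079,.095,.024]])[0];tcp=A-M.apply([0,f*(w/2+.02),.022])
          b=ik(tcp,M,seeds); wr=fk(b.x,x[:8],-1,-1)[0]-0
          print(flip,yaw,phi,np.abs(b.fun).max().round(4),b.x.round(2))
E
python3 srch.py
```

```text
0 -60 22 0.0 [ 0.25  0.3  -0.43 -0.5  -0.65  1.24]
0 -60 27 0.0 [ 0.15  0.31 -0.41 -0.64 -0.68  1.44]
0 -40 22 0.0 [ 0.31  0.27 -0.52 -0.39 -0.45  0.78]
0 -40 27 0.0 [ 0.23  0.26 -0.52 -0.57 -0.45  1.01]
0 -20 22 0.0 [ 0.41  0.25 -0.72 -0.02 -0.22  0.03]
0 -20 27 0.0 [ 0.41  0.23 -0.79 -0.07 -0.08  0.08]
0 0 22 0.0134 [ 0.27  0.23 -0.97  0.93 -0.06 -1.12]
0 0 27 0.0254 [ 0.35  0.22 -0.91  0.46 -0.05 -0.72]
0 20 22 0.0143 [ 0.22  0.24 -0.99  1.27 -0.18 -1.74]
0 20 27 0.0195 [-0.3   0.25 -0.81 -2.99 -0.03  3.  ]
0 40 22 0.0045 [ 0.28  0.25 -0.99  1.24 -0.31 -2.1 ]
0 40 27 0.0172 [ 0.34  0.25 -0.99  1.25 -0.39 -2.17]
0 60 22 0.0 [ 0.41  0.28 -0.93  0.95 -0.47 -2.27]
0 60 27 0.0015 [ 0.42  0.28 -0.99  1.16 -0.51 -2.49]
1 -60 22 0.0 [ 0.25  0.3  -0.43 -0.5  -0.65 -1.9 ]
1 -60 27 0.0 [ 0.15  0.31 -0.41 -0.64 -0.68 -1.7 ]
1 -40 22 0.0 [ 0.31  0.27 -0.52 -0.39 -0.45 -2.36]
1 -40 27 0.0 [ 0.23  0.26 -0.52 -0.57 -0.45 -2.13]
1 -20 22 0.005 [ 0.39  0.26 -0.67 -0.11 -0.25 -3.  ]
1 -20 27 0.0012 [ 0.4   0.23 -0.76 -0.12 -0.11 -3.  ]
1 0 22 0.0134 [ 0.27  0.23 -0.97  0.93 -0.06  2.03]
1 0 27 0.0254 [ 0.35  0.22 -0.91  0.46 -0.05  2.42]
1 20 22 0.0143 [ 0.22  0.24 -0.99  1.27 -0.18  1.4 ]
1 20 27 0.0188 [-0.31  0.25 -0.82 -3.   -0.03 -0.11]
1 40 22 0.0045 [ 0.29  0.25 -0.99  1.24 -0.31  1.04]
1 40 27 0.0172 [ 0.34  0.25 -0.99  1.25 -0.39  0.97]
1 60 22 0.0 [ 0.41  0.28 -0.93  0.95 -0.47  0.87]
1 60 27 0.0015 [ 0.42  0.28 -0.99  1.16 -0.51  0.65]
```

>>> servo_tool(targets=[{"angular":[-5,0,0],"xyz":[0,0,-2],"claw":7},{"angular":[-5,0,0],"xyz":[0,0,-2],"claw":7},{"angular":[-5,0,0],"xyz":[0,0,-2],"claw":7},{"angular":[-5,0,0],"xyz":[0,0,0],"claw":7},{"angular":[-5,0,0],"xyz":[0,0,0],"claw":7},{"angular":[0,0,-7],"xyz":[0,0,0],"claw":7},{"angular":[0,0,-7],"xyz":[0,0,0],"claw":7},{"angular":[0,0,-7],"xyz":[0,0,0],"claw":7},{"angular":[0,0,-7],"xyz":[0,0,0],"claw":7},{"angular":[0,0,0],"xyz":[0,0,0],"claw":7}])

```text
t: 10.3
eef_pos: [0.5691, -0.0139, 0.1844]
ee_rot: [-3.018, -0.095, -1.025]
force: [-0.1, -0.6, 0.5]
width: 0.07
gripper_force: 0.0
```

```bash
cat > go.py <<'E'
from srch import *
import sys
YAW,PHI=-28,27
M0,f=pose(YAW,PHI,0)
st=monitor.get_state();e=np.array(st['eef_pos']);M=R.from_euler('xyz',st['ee_rot']);w=float(sys.argv[4]) if len(sys.argv)>4 else .07
def tcpA(l,h): return W(p,[[l,.095,h]])[0]-M0.apply([0,w/2+.02,.022])
A=e+M.apply([0,w/2+.02,.022]);B=e+M.apply([0,-w/2,.022])
print('t',st['t'],'w',st['width'],'A',loc(p,A).round(4),'B',loc(p,B).round(4),'F',st['force'].round(2),'q',st['q'].round(2))
print('turn deg',np.degrees((M.inv()*M0).as_rotvec()).round(1),'shift now-frame cm',(100*M.inv().apply(tcpA(float(sys.argv[1]),float(sys.argv[2]))-e)).round(2))
E
cat > chk.py <<'E'
from go import *
q=st['q'];B0=None
th=np.radians([0,10,20,30,40,50,60,66]);Cs=[(.055-.061*np.cos(t)+.02*np.sin(t),.04+.061*np.sin(t)+.02*np.cos(t)) for t in th]
Cs+=[(.0489+.914*d,.1029+.407*d) for d in(.02,.04,.056)]
q=[.4,.23,-.7,-.1,-.2,.3]
for l,h in [(-.081,.06),(-.081,.022)]:
    b=ik(tcpA(l,h),M0,[q]);q=b.x;print('A',l,h,np.abs(b.fun).max().round(4),q.round(2))
for l,h in Cs:
    c=W(p,[[l,.0574,h]])[0]-M0.apply([0,-w/2,.022]);b=ik(c,M0,[q]);q=b.x;print('B',round(l,4),round(h,4),np.abs(b.fun).max().round(4),q.round(2))
E
python3 chk.py -.081 .07
```

```text
t 10.3 w 0.06995014745371428 A [-0.0883  0.1604  0.1559] B [-0.0093  0.1187  0.167 ] F [-0.09 -0.6   0.48] q [ 0.36  0.15 -0.48  0.1  -0.81  0.12]
turn deg [19.9 -5.5  0.8] shift now-frame cm [-5.91 -1.54  6.69]
A -0.081 0.06 0.0 [ 0.34  0.17 -0.63 -0.31 -0.33  0.49]
A -0.081 0.022 0.0 [ 0.33  0.24 -0.62 -0.41 -0.27  0.61]
B -0.006 0.06 0.0 [ 0.32  0.25 -0.61 -0.42 -0.27  0.62]
B -0.0016 0.0703 0.0 [ 0.32  0.24 -0.61 -0.39 -0.28  0.58]
B 0.0045 0.0797 0.0 [ 0.33  0.23 -0.6  -0.36 -0.3   0.56]
B 0.0122 0.0878 0.0 [ 0.32  0.22 -0.58 -0.34 -0.32  0.54]
B 0.0211 0.0945 0.0 [ 0.32  0.23 -0.56 -0.33 -0.34  0.53]
B 0.0311 0.0996 0.0 [ 0.32  0.23 -0.54 -0.32 -0.36  0.52]
B 0.0418 0.1028 0.0 [ 0.31  0.24 -0.52 -0.31 -0.37  0.52]
B 0.0485 0.1039 0.0 [ 0.31  0.25 -0.5  -0.31 -0.38  0.52]
B 0.0672 0.111 0.0 [ 0.3   0.26 -0.46 -0.3  -0.41  0.51]
B 0.0855 0.1192 0.0 [ 0.29  0.28 -0.42 -0.29 -0.43  0.5 ]
B 0.1001 0.1257 0.0 [ 0.29  0.29 -0.38 -0.28 -0.46  0.5 ]
```

>>> servo_tool(targets=[{"angular":[5,-1.4,0.2],"xyz":[-1.5,-0.4,0],"claw":7},{"angular":[5,-1.4,0.2],"xyz":[-1.5,-0.4,0],"claw":7},{"angular":[5,-1.4,0.2],"xyz":[-1.5,-0.4,0],"claw":7},{"angular":[5,-1.4,0.2],"xyz":[-1.5,-0.4,0],"claw":7},{"angular":[0,0,0],"xyz":[0,0,2],"claw":7},{"angular":[0,0,0],"xyz":[0,0,2],"claw":7},{"angular":[0,0,0],"xyz":[0,0,0],"claw":7},{"angular":[0,0,0],"xyz":[0,0,0],"claw":7}])

```text
t: 11.1
eef_pos: [0.5667, 0.0543, 0.1486]
ee_rot: [-2.671, 0.003, -1.014]
force: [-0.2, -0.2, -0.1]
width: 0.0701
gripper_force: 0.0
```

```bash
python3 go.py -.081 .05
```

```text
t 11.1 w 0.07013030290105735 A [-0.0756  0.0842  0.104 ] B [-0.0045  0.0469  0.1448] F [-0.2  -0.17 -0.12] q [ 0.38  0.1  -0.6  -0.21 -0.41  0.36]
turn deg [ 0.   0.  -0.3] shift now-frame cm [0.69 3.33 4.36]
```

>>> servo_tool(targets=[{"angular":[0,0,0],"xyz":[0.3,1.1,0.9],"claw":7},{"angular":[0,0,0],"xyz":[0.2,1.1,0.9],"claw":7},{"angular":[0,0,0],"xyz":[0.2,1.1,0.9],"claw":7},{"angular":[0,0,0],"xyz":[0,0,0.9],"claw":7},{"angular":[0,0,0],"xyz":[0,0,0.8],"claw":7},{"angular":[0,0,0],"xyz":[0,0,0],"claw":7},{"angular":[0,0,0],"xyz":[0,0,0],"claw":7}])

```text
t: 11.8
eef_pos: [0.5631, 0.0432, 0.0943]
ee_rot: [-2.671, 0.001, -1.013]
force: [-0.1, 0.0, -0.3]
width: 0.0698
gripper_force: 0.0
```

```bash
python3 go.py -.081 .033; python3 - <<'E'
from h import *
a=save('top','t4.png')['color'][190:280,285:385]; b=save('side','s4.png')['color'][190:330,270:390]
g=lambda i:cv2.convertScaleAbs(i,alpha=1.8,beta=10)
A=cv2.resize(a,(400,360),interpolation=cv2.INTER_CUBIC);B=cv2.resize(b,(400,467),interpolation=cv2.INTER_CUBIC)
o=np.zeros((467,800,3),np.uint8);o[:360,:400]=A;o[:,400:]=B
cv2.imwrite('pics/c4.png',g(o))
E
```

```text
t 11.8 w 0.0698199969082056 A [-0.0799  0.095   0.0497] B [-0.0089  0.0576  0.0906] F [-0.12  0.   -0.27] q [ 0.34  0.19 -0.62 -0.33 -0.32  0.51]
turn deg [ 0.   0.  -0.2] shift now-frame cm [-0.07  0.85  1.45]
```

View pics/c4.png

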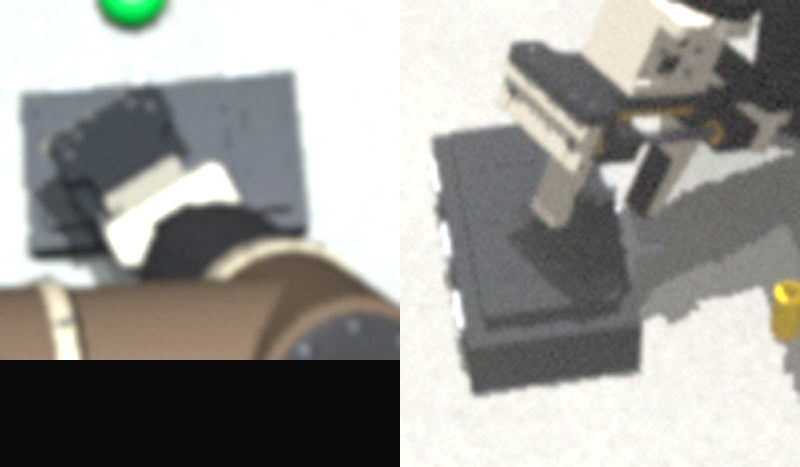

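```bash
python3 - <<'E'
from h import *
from scipy.spatial.transform import Rotation as R
S=dict(np.load('pics/s4.png.npz'));st=monitor.get_state();e=np.array(st['eef_pos']);M=R.from_euler('xyz',st['ee_rot'])
for n,y in(('Aout20',.055),('Aout12',.047),('Ain',.035),('Bin',-.035),('Bout12',-.047),('Bout20',-.055)):
    for x in(-.0095,.0095):
        u=proj(S,[e+M.apply([x,y,.022])])[0]; print(n,x,((u-[270,190])*10/3+[400,0]).round(0))
E
```

```text
Aout20 -0.0095 [660. 212.]
Aout20 0.0095 [642. 196.]
Aout12 -0.0095 [652. 213.]
Aout12 0.0095 [634. 197.]
Ain -0.0095 [640. 215.]
Ain 0.0095 [622. 198.]
Bin -0.0095 [564. 225.]
Bin 0.0095 [546. 207.]
Bout12 -0.0095 [551. 227.]
Bout12 0.0095 [532. 209.]
Bout20 -0.0095 [541. 228.]
Bout20 0.0095 [523. 210.]
```

```bash
sed -i 's/\.02,\.022/.012,.022/g' go.py; python3 go.py -.079 .034 .075
```

```text
t 11.9 w 0.06989586638685875 A [-0.0737  0.0918  0.0535] B [-0.0091  0.0577  0.0908] F [ 0.11 -1.08  0.4 ] q [ 0.34  0.19 -0.62 -0.33 -0.32  0.51]
turn deg [ 0.   0.  -0.2] shift now-frame cm [0.02 1.44 1.46]
```

>>> servo_tool(targets=[{"angular":[0,0,0],"xyz":[0,0.5,0.2],"claw":7.5},{"angular":[0,0,0],"xyz":[0,0.5,0.2],"claw":7.5},{"angular":[0,0,0],"xyz":[0,0.4,0.4],"claw":7.5},{"angular":[0,0,0],"xyz":[0,0,0.4],"claw":7.5},{"angular":[0,0,0],"xyz":[0,0,0.3],"claw":7.5},{"angular":[0,0,0],"xyz":[0,0,0],"claw":7.5},{"angular":[0,0,0],"xyz":[0,0,0],"claw":7.5}])

```text
t: 12.6
eef_pos: [0.5579, 0.0399, 0.0741]
ee_rot: [-2.671, 0.001, -1.013]
force: [-0.0, -0.3, 0.3]
width: 0.075
gripper_force: 0.0
```

```bash
python3 go.py -.079 .034 .075
```

```text
t 12.6 w 0.07497610569484145 A [-0.079   0.0947  0.0332] B [-0.0143  0.0606  0.0704] F [-0.03 -0.33  0.3 ] q [ 0.32  0.22 -0.63 -0.38 -0.29  0.58]
turn deg [ 0.1  0.  -0.2] shift now-frame cm [ 0.01 -0.02 -0.08]
```

>>> servo_tool(targets=[{"angular":[0,0,0],"xyz":[0,0.05,0.09],"claw":7.5},{"angular":[0,0,0],"xyz":[0,0.05,0.09],"claw":7.5},{"angular":[0,0,0],"xyz":[0,0.05,0.09],"claw":7.5},{"angular":[0,0,0],"xyz":[0,0,0],"claw":7.5},{"angular":[0,0,0],"xyz":[0,0,0],"claw":7.5}])

```text
t: 13.1
eef_pos: [0.5578, 0.0399, 0.0713]
ee_rot: [-2.671, 0.001, -1.013]
force: [0.2, 0.2, 1.2]
width: 0.0751
gripper_force: 0.6
```

>>> servo_tool(targets=[{"angular":[0,0,0],"xyz":[0,0.05,0.09],"claw":7.5},{"angular":[0,0,0],"xyz":[0,0.05,0.09],"claw":7.5},{"angular":[0,0,0],"xyz":[0,0,0],"claw":7.5},{"angular":[0,0,0],"xyz":[0,0,0],"claw":7.5}])

```text
t: 13.5
eef_pos: [0.5578, 0.0399, 0.0692]
ee_rot: [-2.671, 0.001, -1.013]
force: [0.1, 0.9, 1.7]
width: 0.0748
gripper_force: 0.8
```

```bash
python3 go.py -.079 .034 0 .075;python3 go.py -.079 .034 0 .075|head -1
```

```text
t 13.5 w 0.07478321750645262 A [-0.081   0.0958  0.0272] B [-0.0124  0.0596  0.0666] F [0.15 0.87 1.66] q [ 0.32  0.23 -0.62 -0.4  -0.28  0.6 ]
turn deg [ 0.  -0.  -0.2] shift now-frame cm [ 0.01 -0.5  -0.51]
t 13.5 w 0.07478321750645262 A [-0.081   0.0958  0.0272] B [-0.0124  0.0596  0.0666] F [0.15 0.87 1.66] q [ 0.32  0.23 -0.62 -0.4  -0.28  0.6 ]
```

>>> servo_tool(targets=[{"angular":[0.7,0,0],"xyz":[0,0.03,0.04],"claw":7.5},{"angular":[0.7,0,0],"xyz":[0,0.03,0.05],"claw":7.5},{"angular":[0.7,0,0],"xyz":[0,0.03,0.05],"claw":7.5},{"angular":[0,0,0],"xyz":[0,0,0],"claw":7.5},{"angular":[0,0,0],"xyz":[0,0,0],"claw":7.5}])

```text
t: 14.0
eef_pos: [0.5573, 0.0395, 0.0674]
ee_rot: [-2.635, 0.002, -1.013]
force: [-1.7, -1.4, 2.9]
width: 0.0751
gripper_force: 1.6
```

```bash
python3 go.py -.079 .034 0 .075;python3 - <<'E'
from h import *
f=save('side','s5.png'); a=cv2.imread('pics/s4.png')
d=np.hstack([a[220:320,265:375],f['color'][220:320,265:375]]);cv2.imwrite('pics/c5.png',cv2.convertScaleAbs(cv2.resize(d,(792,360),interpolation=cv2.INTER_CUBIC),alpha=1.8,beta=10))
E
```

```text
t 14.0 w 0.07505695686300136 A [-0.0803  0.0954  0.0242] B [-0.013   0.0599  0.0664] F [-1.69 -1.41  2.92] q [ 0.29  0.23 -0.61 -0.5  -0.27  0.71]
turn deg [-2.   0.  -0.2] shift now-frame cm [ 0.01 -0.67 -0.62]
```

>>> servo_tool(targets=[{"angular":[0.4,0,0],"xyz":[0,0.03,0.05],"claw":7.5},{"angular":[0.4,0,0],"xyz":[0,0.03,0.05],"claw":7.5},{"angular":[0,0,0],"xyz":[0,0,0],"claw":7.5},{"angular":[0,0,0],"xyz":[0,0,0],"claw":7.5}])

```text
t: 14.45
eef_pos: [0.5574, 0.0396, 0.0662]
ee_rot: [-2.621, 0.002, -1.013]
force: [-1.6, -1.7, 2.7]
width: 0.0754
gripper_force: 1.9
```

```bash
python3 go.py -.079 .034 0 .075;python3 - <<'E'
from h import *
f=save('side','s6.png'); a=cv2.imread('pics/s4.png')
d=np.hstack([a[220:320,265:375],f['color'][220:320,265:375]]);cv2.imwrite('pics/c6.png',cv2.convertScaleAbs(cv2.resize(d,(792,360),interpolation=cv2.INTER_CUBIC),alpha=1.8,beta=10))
E
```

```text
t 14.45 w 0.07544739636624885 A [-0.0796  0.0949  0.0225] B [-0.0128  0.0598  0.0658] F [-1.65 -1.75  2.74] q [ 0.28  0.23 -0.6  -0.54 -0.27  0.77]
turn deg [-2.9  0.  -0.2] shift now-frame cm [ 0.01 -0.72 -0.72]
```

View pics/c6.png

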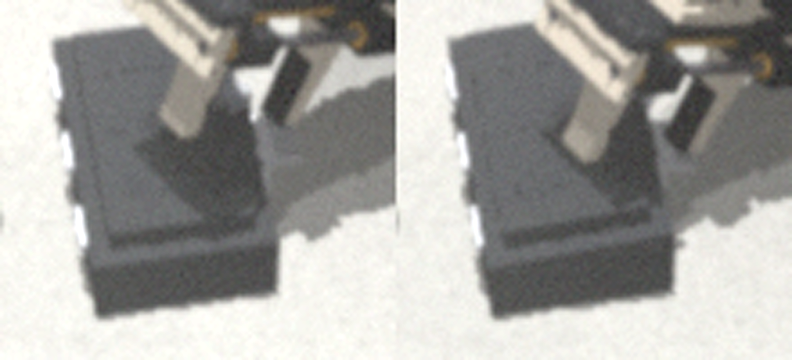

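Against the earlier frame on the left, the crown's catch-side edge has risen about 7 crop pixels (about 253,208). The lid is therefore free and resting on the second finger. Next I'll plan the easing arc.

```bash
cat > arc.py <<'E'
import sys; sys.argv=['', '-.079','.034','0','.075']
from go import *
M0=M; b0=loc(p,B); s0=b0[1]; q=st['q']; u=.068
ths=np.radians([8,20,32,44,56,66]);Cs=[(.055-u*np.cos(t)+.02*np.sin(t),.04+u*np.sin(t)+.02*np.cos(t)) for t in ths]
c=Cs[-1];Cs+=[(c[0]+.91*d,c[1]+.41*d) for d in(.02,.04,.058)]
prev=B
for l,h in Cs:
    t=W(p,[[l,s0,h]])[0];b=ik(t-M0.apply([0,-w/2,.022]),M0,[q])
    print((l,h),'step cm',(100*M0.inv().apply(t-prev)).round(2),np.abs(b.fun).max().round(4),b.x.round(2));q=b.x;prev=t
E
python3 arc.py
```

```text
t 14.5 w 0.07506909868622622 A [-0.0796  0.0949  0.0225] B [-0.0129  0.0597  0.0658] F [-1.26 -1.79  3.19] q [ 0.28  0.23 -0.6  -0.54 -0.27  0.77]
turn deg [-2.9  0.  -0.2] shift now-frame cm [ 0.02 -0.72 -0.72]
(np.float64(-0.009554766655225483), np.float64(0.06926913224011585)) step cm [ 0.15 -0.42 -0.15] 0.0 [ 0.28  0.23 -0.6  -0.54 -0.27  0.77]
(np.float64(-0.0020586953469284046), np.float64(0.08205122216186364)) step cm [ 0.35 -1.21 -0.78] 0.0 [ 0.29  0.22 -0.59 -0.49 -0.29  0.71]
(np.float64(0.00793111474602713), np.float64(0.09299547189098645)) step cm [ 0.46 -1.31 -0.51] 0.0 [ 0.29  0.21 -0.58 -0.45 -0.31  0.67]
(np.float64(0.01997806098615166), np.float64(0.10162356519798484)) step cm [ 0.56 -1.35 -0.22] 0.0 [ 0.29  0.21 -0.56 -0.43 -0.33  0.64]
(np.float64(0.03355563401509005), np.float64(0.10755841300315777)) step cm [ 0.63 -1.34  0.08] 0.0 [ 0.28  0.22 -0.53 -0.41 -0.35  0.63]
(np.float64(0.045612817423697605), np.float64(0.11025582398121286)) step cm [ 0.56 -1.06  0.3 ] 0.0 [ 0.28  0.23 -0.5  -0.4  -0.36  0.62]
(np.float64(0.0638128174236976), np.float64(0.11845582398121286)) step cm [ 0.85 -1.8   0.09] 0.0 [ 0.27  0.25 -0.47 -0.39 -0.38  0.61]
(np.float64(0.0820128174236976), np.float64(0.12665582398121286)) step cm [ 0.85 -1.8   0.09] 0.0 [ 0.27  0.26 -0.43 -0.37 -0.41  0.59]
(np.float64(0.09839281742369761), np.float64(0.13403582398121286)) step cm [ 0.76 -1.62  0.08] 0.0 [ 0.26  0.27 -0.39 -0.35 -0.43  0.58]
```

>>> servo_tool(targets=[{"angular":[0,0,0],"xyz":[0,-0.07,-0.12],"claw":7.5},{"angular":[0,0,0],"xyz":[0,-0.07,-0.12],"claw":7.5},{"angular":[0,0,0],"xyz":[0,-0.07,-0.12],"claw":7.5},{"angular":[0,0,0],"xyz":[0.08,-0.21,-0.08],"claw":7.5},{"angular":[0,0,0],"xyz":[0.08,-0.21,-0.08],"claw":7.5},{"angular":[0,0,0],"xyz":[0.12,-0.4,-0.26],"claw":7.5},{"angular":[0,0,0],"xyz":[0.12,-0.4,-0.26],"claw":7.5},{"angular":[0,0,0],"xyz":[0.12,-0.4,-0.26],"claw":7.5},{"angular":[0,0,0],"xyz":[0,0,0],"claw":7.5}])

```text
t: 15.4
eef_pos: [0.569, 0.0404, 0.0876]
ee_rot: [-2.619, 0.001, -1.013]
force: [0.3, 0.6, 0.7]
width: 0.075
gripper_force: 0.1
```

```bash
python3 go.py -.079 .034 0 .075;python3 - <<'E'
from h import *
f=save('side','s7.png')['color'][190:320,265:385];t=save('top','t7.png')['color'][190:280,285:385]
d=np.hstack([cv2.resize(f,(400,433),interpolation=cv2.INTER_CUBIC),cv2.resize(t,(400,433),interpolation=cv2.INTER_CUBIC)]);cv2.imwrite('pics/c7.png',cv2.convertScaleAbs(d,alpha=1.8,beta=10))
E
```

```text
t 15.4 w 0.07500217589442097 A [-0.0678  0.095   0.0438] B [-0.0012  0.0598  0.0872] F [0.33 0.56 0.72] q [ 0.29  0.21 -0.59 -0.47 -0.3   0.68]
turn deg [-2.9 -0.  -0.1] shift now-frame cm [-0.53  1.24  0.61]
```

View pics/c7.png

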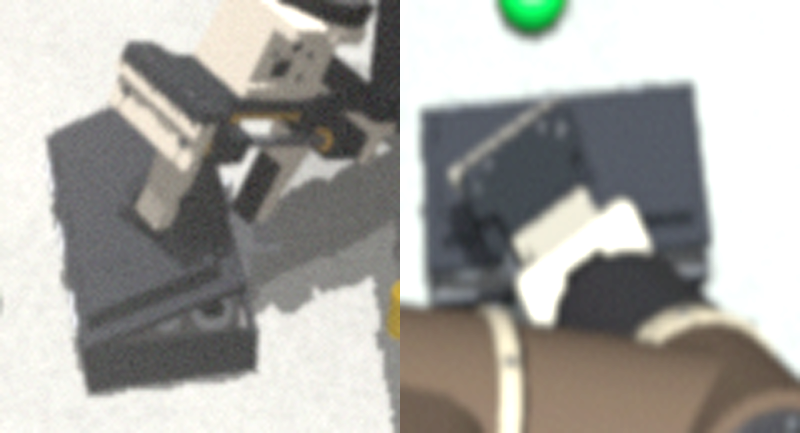

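The lid stands about 20° open and leans on the finger, with sockets showing at (205,312). I'll carry on along the arc.

>>> servo_tool(targets=[{"angular":[0,0,0],"xyz":[0.15,-0.44,-0.17],"claw":7.5},{"angular":[0,0,0],"xyz":[0.15,-0.44,-0.17],"claw":7.5},{"angular":[0,0,0],"xyz":[0.15,-0.44,-0.17],"claw":7.5},{"angular":[0,0,0],"xyz":[0.19,-0.45,-0.07],"claw":7.5},{"angular":[0,0,0],"xyz":[0.19,-0.45,-0.07],"claw":7.5},{"angular":[0,0,0],"xyz":[0.19,-0.45,-0.07],"claw":7.5},{"angular":[0,0,0],"xyz":[0.21,-0.45,0.03],"claw":7.5},{"angular":[0,0,0],"xyz":[0.21,-0.45,0.03],"claw":7.5},{"angular":[0,0,0],"xyz":[0.21,-0.45,0.03],"claw":7.5},{"angular":[0,0,0],"xyz":[0.19,-0.35,0.1],"claw":7.5},{"angular":[0,0,0],"xyz":[0.19,-0.35,0.1],"claw":7.5},{"angular":[0,0,0],"xyz":[0.19,-0.35,0.1],"claw":7.5},{"angular":[0,0,0],"xyz":[0.21,-0.45,0.1],"claw":7.5},{"angular":[0,0,0],"xyz":[0.21,-0.45,0.1],"claw":7.5},{"angular":[0,0,0],"xyz":[0.21,-0.45,0.1],"claw":7.5},{"angular":[0,0,0],"xyz":[0.21,-0.45,0.1],"claw":7.5},{"angular":[0,0,0],"xyz":[0,0,0],"claw":7.5}])

```text
t: 17.2
eef_pos: [0.6361, 0.0461, 0.1205]
ee_rot: [-2.62, 0.001, -1.013]
force: [0.5, -0.2, 0.6]
width: 0.0747
gripper_force: 0.2
```

```bash
python3 go.py -.079 .034 0 .075;python3 - <<'E'
from h import *
f=save('side','s8.png')['color'][170:320,265:385];t=save('top','t8.png')['color'][190:280,285:385]
d=np.hstack([cv2.resize(f,(400,500),interpolation=cv2.INTER_CUBIC),cv2.resize(t,(400,500),interpolation=cv2.INTER_CUBIC)]);cv2.imwrite('pics/c8.png',cv2.convertScaleAbs(d,alpha=1.8,beta=10))
E
```

```text
t 17.2 w 0.07470658805502567 A [-0.0006  0.0942  0.0767] B [0.0661 0.059  0.1201] F [ 0.48 -0.19  0.58] q [ 0.28  0.25 -0.46 -0.38 -0.39  0.6 ]
turn deg [-2.9 -0.  -0.2] shift now-frame cm [-3.6   8.07  0.49]
```

View pics/c8.png

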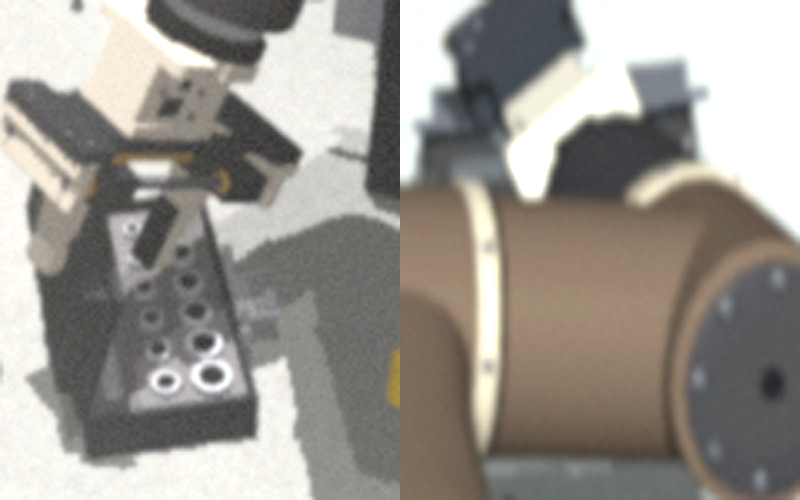

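The lid is about 75–80° open and still held. I'll finish the swing.

>>> servo_tool(targets=[{"angular":[0,0,0],"xyz":[0.21,-0.45,0.1],"claw":7.5},{"angular":[0,0,0],"xyz":[0.21,-0.45,0.1],"claw":7.5},{"angular":[0,0,0],"xyz":[0.21,-0.45,0.1],"claw":7.5},{"angular":[0,0,0],"xyz":[0.21,-0.45,0.1],"claw":7.5},{"angular":[0,0,0],"xyz":[0.21,-0.45,0.1],"claw":7.5},{"angular":[0,0,0],"xyz":[0.21,-0.45,0.1],"claw":7.5},{"angular":[0,0,0],"xyz":[0.21,-0.45,0.1],"claw":7.5},{"angular":[0,0,0],"xyz":[0.21,-0.45,0.1],"claw":7.5},{"angular":[0,0,0],"xyz":[0,0,0],"claw":7.5},{"angular":[0,0,0],"xyz":[0,0,0],"claw":7.5}])

```text
t: 18.3
eef_pos: [0.6739, 0.0503, 0.131]
ee_rot: [-2.621, 0.002, -1.013]
force: [-0.2, -0.8, -0.4]
width: 0.0749
gripper_force: 0.0
```

```bash
python3 go.py -.079 .034 0 .075
```

```text
t 18.3 w 0.07492004452028961 A [0.0374 0.0926 0.0873] B [0.1042 0.0575 0.1306] F [-0.23 -0.76 -0.43] q [ 0.27  0.28 -0.38 -0.35 -0.43  0.58]
turn deg [-2.8  0.  -0.2] shift now-frame cm [-5.23 11.58 -0.3 ]
```

>>> servo_tool(targets=[{"angular":[0,0,0],"xyz":[0,0,-1],"claw":7.5},{"angular":[0,0,0],"xyz":[0,0,-1],"claw":7.5},{"angular":[0,0,0],"xyz":[0,0,-1.5],"claw":7.5},{"angular":[0,0,0],"xyz":[0,0,-2],"claw":7.5},{"angular":[0,0,0],"xyz":[0,0,-2],"claw":7.5},{"angular":[0,0,0],"xyz":[0,0,-2],"claw":7.5},{"angular":[0,0,0],"xyz":[0,0,-2],"claw":7.5},{"angular":[0,0,0],"xyz":[0,0,-2],"claw":7.5},{"angular":[0,0,0],"xyz":[0,0,-2],"claw":7.5},{"angular":[0,0,0],"xyz":[0,0,0],"claw":7.5},{"angular":[0,0,0],"xyz":[0,0,0],"claw":7.5}])

```text
t: 19.4
eef_pos: [0.6083, 0.0091, 0.267]
ee_rot: [-2.618, 0.001, -1.013]
force: [0.3, 0.2, -0.6]
width: 0.0752
gripper_force: 0.0
```

```bash
python3 go.py -.079 .034 0 .075|head -1;python3 - <<'E'
from h import *
f=save('side','s9.png')['color'][130:430,200:440];t=save('top','t9.png')['color'][150:330,200:380]
d=np.hstack([cv2.resize(f,(400,500),interpolation=cv2.INTER_CUBIC),cv2.resize(t,(400,500),interpolation=cv2.INTER_CUBIC)]);cv2.imwrite('pics/c9.png',cv2.convertScaleAbs(d,alpha=1.6,beta=10))
E
```

```text
t 19.4 w 0.07517029459948024 A [-0.0309  0.1291  0.2232] B [0.0358 0.0939 0.2667] F [ 0.27  0.24 -0.59] q [ 0.23  0.03 -0.37 -0.26 -0.69  0.49]
```

View pics/c9.png

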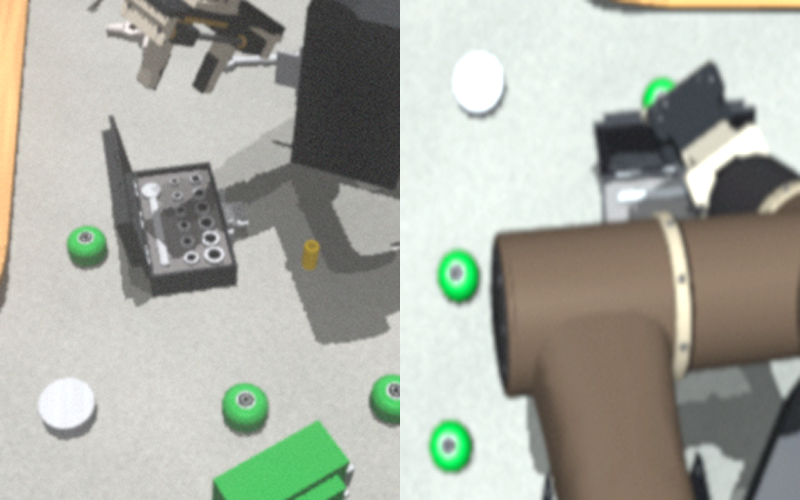

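The case is flat with its lid fully open, the bystanders are where they were, and the gripper is clear. I'm handing it in.

```bash
python3 -c "
from station import order; print(order.job_done())"
```

```text
the job is handed in; nothing more can be done
None
```

I tipped the case onto its back with its lid shut, pressed the catch and eased the lid fully open with a finger on it. The job was handed in at about 19.5 s; the other parts looked undisturbed, but by my estimate the case's heel ended about 14 mm from where it stood.

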